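# Index the filling wheel and charge the jar with mixing balls

### The arm

A 6-joint arm with a two-finger parallel gripper is mounted at the origin on the work surface. World frame = base frame: x ahead of the robot, y to its left, z up, the work surface at z = 0. Lengths are in m, angles in degrees, forces in N, time in s.
With the tool pointing down it reaches from about 0.325 to 0.775 m from the base axis. Payload 5.5 kg.
Tool frame: the origin (TCP) lies at the centre of the arm's flange, where the gripper is bolted on; the fingertips stand 182 mm ahead of it and the grasp point (between the pads) lies 163 mm ahead of it; z points along the fingers, y is the direction in which the jaws open and shut (so a half turn about z gives the same grasp; the last joint's range is limited). The gripper opens to 88 mm and grips with 3 to 60 N. Pads are 20 mm wide; open, the fingers measure 115 mm over their backs; the gripper's body (75 mm by 178 mm) begins 61 mm behind the grasp point.
Start: joints at [-3.249, 5.22, 70.514, -0, 104.267, -3.249], TCP at [0.6, -0, 0.405] pointing down, gripper open.
Joint ranges: [-164.24, 164.24], [-49.07, 125.15], [9.68, 141.18], [-86.29, 266.29], [3.28, 154.24], [-151.56, 151.56]. Speed limits (degrees/s): [147.25, 147.25, 172.46, 180, 180, 180].

### API

Orientations are given as [roll, pitch, yaw] about the fixed x, y, z axes, in that order (R = Rz(yaw) Ry(pitch) Rx(roll)).
In Python, from station import r gives the robot as it stands. The module is installed in compiled form; this text tells all that it offers. Calls block until the motion is done:
- r.reach(position, orientation): joint-space move of the TCP to a pose.
- r.servo_line(position, rotation=None, speed=0.15): straight line of the TCP; rotation=None keeps the orientation; speed is the mean speed in m/s.
- r.move_joints(angles): joint-space move.
- r.let_go() and r.grab(squeeze=None): open the fingers fully, or close them until they stop; squeeze is the grip in N (None keeps the last).
- r.wait(seconds).
- r.inverse_kinematics(position, orientation): joint angles nearest the present ones, or None.
- r.sense(): the state.
- r.snapshot(name): name is "scene" or "side" or "wrist"; returns a dict with "frame" (400x640x3 uint8, red, green, blue), "fx", "fy", "cx", "cy" (pixels), "R" (3x3) and "t" (3): a world point X has camera coordinates R X + t. Camera axes: x right, y down, z forward; pixel columns grow to the right and rows downward; lengths in m; the calibration is good to about 2 mm. A picture is of the moment at which its call begins. There is no depth.
A pose or a line that the arm cannot do raises r.IKError and nothing moves.
- r.hand_in(): hands the job in, once; it reports no verdict.
The state is a dict: "clock": time; "joints": joint angles; "joint_vel": joint speeds; "joint_torque": joint torques, N m; "tcp_pos": TCP position; "orientation": TCP orientation; "contact_force": force on the tool from outside, world axes, zero at the start; "torque": the same for the moment, N m; "opening": finger opening in m.
Only numpy, scipy, OpenCV 4.12 (cv2) and the standard library are available. Lean on these libraries where they do the work, as an engineer would, in place of code of your own. Each camera call takes 0.05 s, during which the arm holds its last target. There are 200 camera calls.

### The job

Turn the filling wheel one click to whichever side is needed, so that the open, empty jar stands in the click position under the funnel. Then pick up the scoop, pour all five steel balls through the funnel into that jar, and set the empty scoop upright on the bench. Leave the capped jar standing in its nest on the wheel and do not disturb the bottle, the pot or the bowl standing about.

Things in the scene. Friction and masses are not known exactly. Their poses are not given: they have to be found in the camera images.
- indexer: Filling stand, fixed: round grey base. Origin: on the wheel's axis at bench height; x axis towards the funnel, z up. Its aluminium wheel, 262 mm across, top face 34 mm up, has 6 places 60 degrees apart: 5 nests (four 6 mm pins, 12 mm high) at 85 mm radius, and the knob. At x = 165 mm a 14 mm post, 164 mm high, holds the funnel; at y = 130 to 185 mm is the spring click roller, 42 mm high.
- wheel (a joint): Wheel angle (rad), counter-clockwise from above positive, 0 at the start (in a click position). Click positions every 1.047 rad (60 degrees); a roller centres the wheel in each with about 0.01 rad of play. It takes about 7 N at the knob to leave or enter a click, little in between. End stops at +-2.4.
- knob (a point): Top centre of the wheel's knob: black upright cylinder 22 mm in diameter, rising 60 mm from the wheel's face to 94 mm above the bench, 100 mm from the wheel's axis. At the start it is on the side away from the funnel (the indexer's -x). It turns with the wheel.
- spout (a point): Centre of the lower opening of the steel funnel's spout, 113 mm above the bench, 85 mm from the wheel's axis; opening 30 mm across, 36 mm outside; the spout is 22 mm long. A jar of 70 mm in the nest below ends 9 mm under it.
- funnel_mouth (a point): Centre of the funnel's wide upper rim, 180 mm above the bench, straight above the spout: 120 mm outside, 114 mm inside; the cone narrows at about 45 degrees to the spout.
- jar_open: Loose open glass jar, empty, 48 mm in diameter, 70 mm high, mouth 41 mm across, floor 4 mm thick. Origin: centre of its underside; z up. Stands in a nest on the wheel, at the start one place (60 degrees) to one or the other side of the funnel.
- jar_capped: Loose closed glass jar with a white screw cap, 48 mm in diameter (cap 51), 78 mm high, in the nest one place to the other side of the funnel. Origin: centre of its underside.
- scoop: Loose steel scoop, an open channel 125 mm long (x), 56 wide (y), walls 30 high, 3 thick, floor 4. Origin: underside, on the centre line below the handle; z up. Closed back at x = +50 mm; open pouring end at x = -75 mm. From x = -35 mm the floor rises at 20 degrees to the lip: to empty, tilt well over 20 degrees, -x end down. 194 g with the balls.
- scoop_handle (a point): Centre of the scoop's grip: black crossbar over the channel, 12 mm thick (x), 56 mm long (y), 22 mm high (z), 64 mm above the scoop's underside at its x = 0. To be gripped from above across its 12 mm (fingers on its -x and +x sides); 23 mm free height between the walls' top and the bar.
- scoop_lip (a point): Middle of the upper edge of the pouring lip, at x = -75 mm, z = 19 mm in the scoop's frame (moves with the scoop).
- ball0_center (a point): Centre of a loose steel mixing ball, 14 mm in diameter, 11 g; at the start in the scoop.
- ball1_center (a point): Centre of a loose steel mixing ball, 14 mm in diameter, 11 g; at the start in the scoop.
- ball2_center (a point): Centre of a loose steel mixing ball, 14 mm in diameter, 11 g; at the start in the scoop.
- ball3_center (a point): Centre of a loose steel mixing ball, 14 mm in diameter, 11 g; at the start in the scoop.
- ball4_center (a point): Centre of a loose steel mixing ball, 14 mm in diameter, 11 g; at the start in the scoop.
- amber_bottle: Bystander: amber glass bottle with black cap, 56 mm in diameter, 120 mm high. Origin: centre of its underside.
- ointment_pot: Bystander: white lidded pot, 60 mm in diameter, 50 mm high. Origin: centre of its underside.
- mortar: Bystander: white ceramic bowl, 100 mm in diameter, 60 mm high. Origin: centre of its underside.
Mind the look-alikes: they are no part of the job. Leave any green or red look-alike of the jar_open alone.

How it is judged:
By the outcome, as a careful person would: the job done as asked, in the order asked, and still so for the second after the job is handed in, with the robot touching nothing.
It also fails if it takes over 72 s, if anything falls off the work surface, if the arm or the gripper's body presses on something with over 40 N, if the wrist force passes 120 N, or if a joint passes its speed limit or range.

## Working session

There is one attempt and no reset: what is moved stays moved. The work goes in short steps, each a Python script; the robot and the scene stay as the last script left them, time stands still between calls to the robot, and variables do not carry over. Pictures are saved under pics/ and viewed, about 8 in all and at most 12, crops included, and the job is handed in when it is done.

```bash
mkdir -p pics
cat > h.py <<'E'
import numpy as np, cv2
from station import r
def snap(n,out=None):
    s=r.snapshot(n)
    if out: cv2.imwrite('pics/'+out,cv2.cvtColor(s['frame'],cv2.COLOR_RGB2BGR))
    return s
def ray(s,u,v):
    R=np.array(s['R']);t=np.array(s['t'])
    d=R.T@np.array([(u-s['cx'])/s['fx'],(v-s['cy'])/s['fy'],1]);return -R.T@t,d
def onz(s,u,v,z):
    c,d=ray(s,u,v);return c+d*(z-c[2])/d[2]
def proj(s,X):
    p=np.array(s['R'])@np.array(X)+np.array(s['t']);return np.array([s['fx']*p[0]/p[2]+s['cx'],s['fy']*p[1]/p[2]+s['cy']])
def tri(s1,p1,s2,p2):
    c1,d1=ray(s1,*p1);c2,d2=ray(s2,*p2)
    k=np.linalg.lstsq(np.c_[d1,-d2],c2-c1,rcond=None)[0]
    a=c1+k[0]*d1;b=c2+k[1]*d2;return (a+b)/2,np.linalg.norm(a-b)
E
python3 - <<'E'
from h import *
a=snap('scene','a.png');b=snap('side','b.png')
for s in(a,b):print(s['fx'],s['cx'],s['cy'],-np.array(s['R']).T@s['t'],np.array(s['R']).round(2).tolist())
print(r.sense())
E
```

```text
401.086903029514 317.0529917939224 200.0236936504414 [1.03822557 0.26169354 0.92277327] [[-0.51, 0.86, -0.01], [0.71, 0.41, -0.57], [-0.49, -0.3, -0.82]]
413.91674421229015 319.54225801190364 201.65323231818743 [ 0.01511968 -0.86205481  0.82277245] [[0.85, -0.52, 0.02], [-0.28, -0.49, -0.82], [0.44, 0.7, -0.57]]
{'clock': 0.1, 'joints': array([-3.24814516e+00,  5.26005096e+00,  7.05749936e+01, -1.08978081e-03,
        1.04264735e+02, -3.24889524e+00]), 'joint_vel': array([ 0.06800633, -0.12106981, -0.08427036, -0.01934312,  0.06062177,
        0.09854327]), 'joint_torque': array([ 2.46603209e-03, -4.47854412e+01, -4.07573140e+01,  6.99365954e-02,
        2.83264846e-02, -6.35370566e-05]), 'tcp_pos': array([ 6.00062743e-01, -2.92449039e-06,  4.03606392e-01]), 'orientation': array([-1.79900321e+02, -4.59993381e-03,  9.00004785e+01]), 'contact_force': array([-0.45072693, -1.09602117,  0.8901308 ]), 'torque': array([-0.0085614 ,  0.0323908 , -0.02181978]), 'opening': 0.08799666653908123}
```

View pics/a.png

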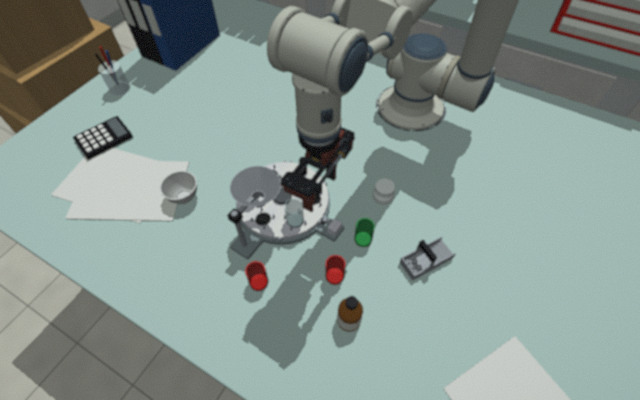

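View pics/b.png

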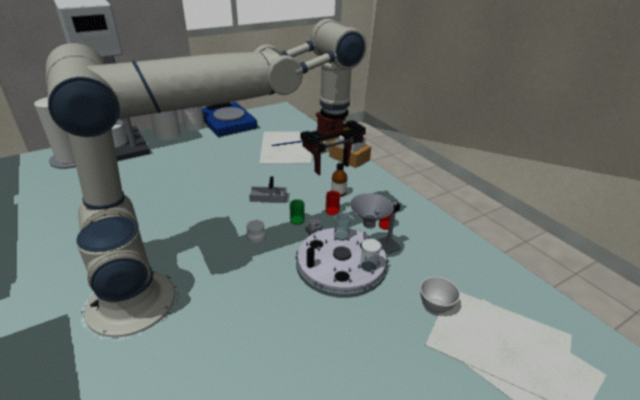

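The side view shows the wheel at about (342,260), the funnel at (373,208), the knob at (311,257), the white-capped jar at (371,252) and the clear open jar at (342,228). The scoop is at (268,190). In the scene view the scoop is at (427,260), and the look-alikes are red at (257,275) and (336,270) and green at (364,232).

Run:
```python
from h import *
a=snap('scene');b=snap('side')
print('wheel',onz(b,342,256,.034))
for n,pa,pb in [('funnel',(256,187),(373,207)),('bottlecap',(351,302),(340,173)),('pot',(385,186),(256,227)),('handle',(427,250),(270,183)),('mortar',(179,183),(440,290)),('posttop',(235,215),(397,208)),('green',(365,225),(297,205)),('red1',(336,262),(333,196)),('red2',(257,268),(386,218))]:
    print(n,*tri(a,pa,b,pb),onz(b,*pb,.06)[:2])
print('knob',onz(b,311,250,.094),'cap',onz(b,371,245,.112),'open',onz(b,342,220,.104))
print('scoop',onz(a,427,262,.01),onz(b,268,194,.01))
# stow: wrist look from above wheel
c=onz(b,342,256,.034)
for z in(.5,.45):
    q=r.inverse_kinematics([.5,-.16,z],[180,0,90]);print(q)
```

```text
wheel [ 0.54308002 -0.15676699  0.034     ]
funnel [ 0.63177015 -0.15719352  0.17360307] 0.007094506269565343 [ 0.74264697 -0.03678117]
bottlecap [0.73738707 0.15399312 0.09060694] 0.006757573489312021 [0.76951704 0.1932629 ]
pot [0.38203772 0.07644485 0.04394848] 0.005586724886368835 [0.37586419 0.05415883]
handle [0.51796901 0.25051856 0.06310116] 0.0013533669147304274 [0.51973573 0.25587218]
mortar [ 0.66324384 -0.4081916   0.06260329] 0.004905276429840053 [ 0.66765522 -0.40798137]
posttop [ 0.70967824 -0.1675271   0.14906611] 0.010922812180430841 [ 0.80640373 -0.07953329]
green [0.53242382 0.08946376 0.0647119 ] 0.003622664976373866 [0.53657452 0.09354893]
red1 [0.65906558 0.0754571  0.06568482] 0.005621000450084057 [0.66552826 0.07999454]
red2 [ 0.75666405 -0.0854344   0.0426036 ] 0.0036802762649676404 [ 0.74150321 -0.10391615]
knob [ 0.44481905 -0.14949555  0.094     ] cap [ 0.58145187 -0.22929126  0.112     ] open [ 0.58259655 -0.09171818  0.104     ]
scoop [0.51819206 0.26187838 0.01      ] [0.51451062 0.26638982 0.01      ]
[-21.45802276  -3.97122807  69.9922043    0.         113.97902376
 -21.45802276]
[-21.45802276  -5.52826573  76.62367686   0.         108.90458887
 -21.45802276]
```

Run:
```python
from h import *
r.reach([.45,-.15,.45],[180,0,90]); c=snap('wrist','c.png')
r.reach([.47,.25,.42],[180,0,90]); d=snap('wrist','d.png')
b=snap('side');a=snap('scene','e.png')
import pickle;pickle.dump((c,d,b,a),open('s.pkl','wb'))
print(r.sense()['clock'],c['fx'],-np.array(c['R']).T@c['t'])
cv2.imwrite('pics/cd.png',np.vstack([cv2.resize(cv2.imread('pics/'+x),(480,300)) for x in('c.png','d.png')]))
```

```text
2.7667 296.06122638707234 [ 0.45096576 -0.07913763  0.42967246]
```

View pics/cd.png

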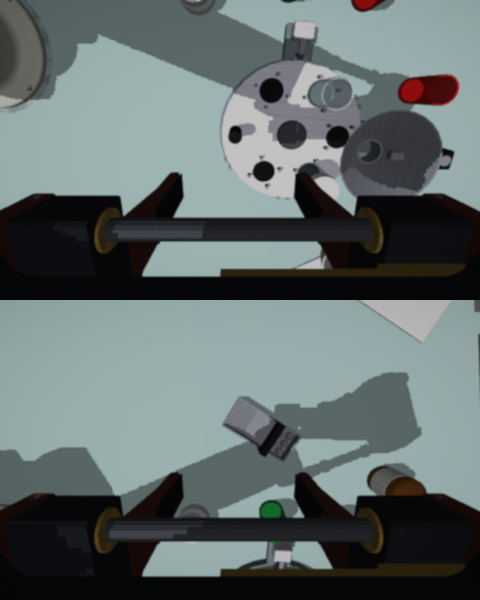

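Run:
```python
from h import *
c=cv2.imread('pics/c.png');d=cv2.imread('pics/d.png')
x=cv2.resize(d[115:225,280:420],None,fx=4,fy=4,interpolation=cv2.INTER_CUBIC)[:440,:400+160]
y=cv2.resize(c[0:280,240:640],None,fx=2,fy=2)
cv2.imwrite('pics/x.png',x);cv2.imwrite('pics/y.png',y)
```

```text
(no output)
```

View pics/x.png

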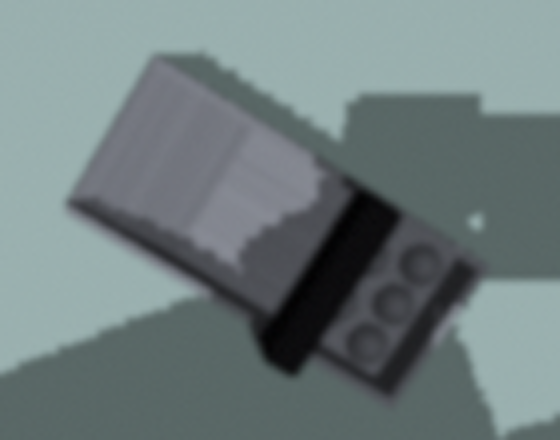

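View pics/y.png

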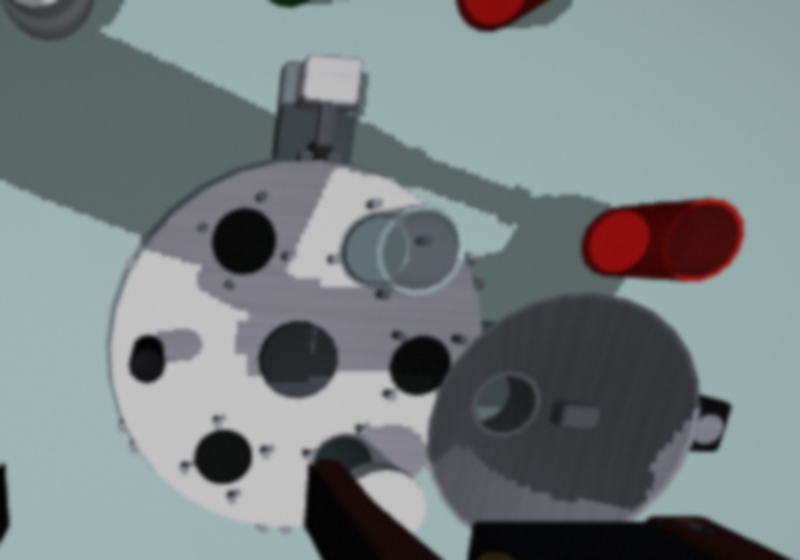

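The close crop shows the scoop with its closed back and balls at lower right, back corners at (482,265) and (395,400), and its lip at upper left, (155,55)–(70,205). In the wheel crop the three free nests are at (420,365), (244,241) and (223,457). The clear open jar is on the roller's (+y) side, so the wheel must turn clockwise.

Run:
```python
from h import *
import pickle
c,d,b,a=pickle.load(open('s.pkl','rb'))
P=lambda u,v,z:onz(c,240+u/2,v/2,z)[:2]
n0,n2,n4=P(420,365,.034),P(244,241,.034),P(223,457,.034)
C=(n0+n2+n4)/3
print('C',C,[np.linalg.norm(n-C) for n in(n0,n2,n4)],[np.degrees(np.arctan2(*(n-C)[::-1])) for n in (n0,n2,n4)],'hub',P(298,358,.034))
th=np.radians(-5.3)
print('knob',P(147,372,.094),C-.1*np.array([np.cos(th),np.sin(th)]), 'jar top',P(418,250,.104), 'spout',P(506,404,.113),C+.085*np.array([np.cos(th),np.sin(th)]))
Q=lambda u,v,z:onz(d,280+u/4,115+v/4,z)[:2]
B1,B2=Q(482,265,.03),Q(395,400,.03);F1,F2=Q(155,55,.03),Q(70,205,.03)
bm,fm=(B1+B2)/2,(F1+F2)/2
x=(bm-fm);L=np.linalg.norm(x);print('scoop L,W',L,np.linalg.norm(B1-B2),np.linalg.norm(F1-F2),'yaw',np.degrees(np.arctan2(x[1],x[0])),'orig',bm-.05*x/L)
print('bar',Q(380,200,.075),Q(278,340,.075))
```

```text
C [ 0.54561685 -0.15095344] [np.float64(0.0849735397085194), np.float64(0.0850220093832423), np.float64(0.08530095470689429)] [np.float64(-3.319400210580584), np.float64(116.44448174533751), np.float64(-123.40929800323575)] hub [ 0.54729679 -0.1511183 ]
knob [ 0.44593635 -0.14846429] [ 0.44604438 -0.14171638] jar top [ 0.5904417  -0.08013554] spout [ 0.6447079  -0.16243595] [ 0.63025345 -0.15880494]
scoop L,W 0.12266321760809537 0.051437265778265 0.052751076324498936 yaw -31.620611602824802 orig [0.52057756 0.2530658 ]
bar [0.53369687 0.2759983 ] [0.50675639 0.23629589]
```

```bash
cat >> h.py <<'E'
C=np.array([.5456,-.151]);YAW=-3.4
SP=C+.085*np.array([np.cos(np.radians(YAW)),np.sin(np.radians(YAW))])
def kn(phi,z,off=180):
    p=np.radians(phi);return [C[0]+.1*np.cos(p),C[1]+.1*np.sin(p),z],[180,0,(phi+off+180)%360-180]
E
python3 - <<'E'
from h import *
off=None
for o in(180,0):
    qs=[r.inverse_kinematics(*kn(f,.243,o)) for f in(176.6,146,116.6)];print(o,[None if q is None else np.round(q) for q in qs])
    if off is None and all(q is not None for q in qs): off=o
r.reach(*kn(176.6,.34,off)); r.servo_line(kn(176.6,.243,off)[0],speed=.1)
r.grab(15);s=r.sense();print(s['opening'],s['contact_force'])
for f in np.linspace(166.6,116.6,6):
    r.servo_line(*kn(f,.243,off),speed=.06);s=r.sense();print(f,s['contact_force'].round(1),s['clock'])
r.let_go();r.wait(.3);print(r.sense()['contact_force'])
r.servo_line(kn(116.6,.36,off)[0],speed=.15)
r.reach([.43,-.15,.45],[180,0,90]);c=snap('wrist','f.png');b=snap('side','g.png')
cv2.imwrite('pics/fg.png',np.vstack([cv2.imread('pics/f.png')[:270,240:],cv2.resize(cv2.imread('pics/g.png')[170:310,250:450],(400,280))]))
print(r.sense()['clock'])
E
```

```text
180 [array([-22., -14., 105.,  -0.,  89.,  71.]), array([-16., -13., 104.,  -0.,  89., 108.]), array([-11.,  -8., 100.,  -0.,  88., 143.])]
0 [array([ -22.,  -14.,  105.,    0.,   89., -109.]), array([-16., -13., 104.,   0.,  89., -72.]), array([-11.,  -8., 100.,   0.,  88., -37.])]
0.021601706295287234 [-0.17810262  0.43761482 -0.18806921]
166.6 [ 1.4 -2.5 -1.6] 6.85
156.6 [ 1.5 -2.2 -1.9] 7.2917
146.6 [ 3.9 -1.7 -2.8] 7.7333
136.6 [ 3.3 -2.7 -2.4] 8.175
126.6 [ 4.2 -4.5 -2.3] 8.6167
116.6 [ 1.7 -4.9 -1.5] 9.0583
[ 0.21049254 -0.31892235  0.63663847]
13.9583
```

View pics/fg.png

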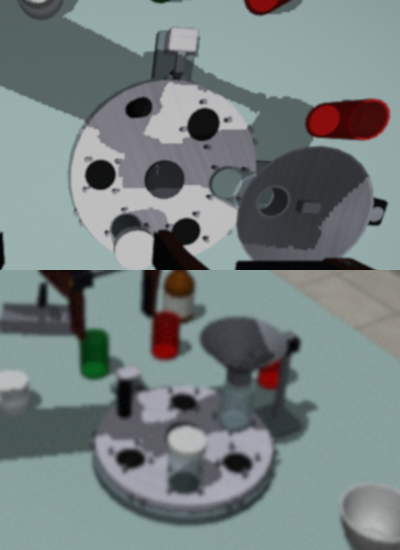

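The wheel has clicked round: the open jar stands under the funnel and the capped jar at (135,245) is still in its nest. Next I check the angle and plan the pour.

```bash
cat >> h.py <<'E'
from scipy.spatial.transform import Rotation as Rn
# scoop pose: lip at point, pour heading psi (deg, world dir of scoop -x), tilt th ; hand: tool y along scoop +x * sgn
def pour(lip,psi,th,sgn,dz=0.0):
    p=np.radians(psi);t=np.radians(th)
    h=np.array([np.cos(p),np.sin(p),0]);z=np.array([0,0,1.])
    f=h*np.cos(t)-z*np.sin(t); up=h*np.sin(t)+z*np.cos(t)   # scoop -x, scoop z
    g=np.asarray(lip)-.075*f+(.064-.019+dz)*up
    Y=-sgn*f;Z=-up;X=np.cross(Y,Z)
    return g+.163*up,Rn.from_matrix(np.c_[X,Y,Z]).as_euler('xyz',degrees=True)
E
python3 - <<'E'
from h import *
c=snap('wrist')
n=[onz(c,240+u,v,.034)[:2] for u,v in((203,124),(100,175),(186,231))]
m=sum(n)/3;print(m,[np.degrees(np.arctan2(*(k-m)[::-1])) for k in n])
for psi in range(0,360,15):
  for sgn in(1,-1):
    h=np.array([np.cos(np.radians(psi)),np.sin(np.radians(psi))]);lip=np.r_[SP-.025*h,.205]
    qs=[r.inverse_kinematics(*pour(lip,psi,t,sgn)) for t in(10,25,40,60)]
    if all(q is not None for q in qs): print(psi,sgn,np.round(qs[0]),np.round(qs[3]))
print([(y,r.inverse_kinematics([.52,.253,.227],[180,0,y])) for y in(58.4,-121.6)])
E
```

```text
[ 0.54547514 -0.15074883] [np.float64(56.76310147401664), np.float64(176.94181819815788), np.float64(-63.01621874321334)]
30 1 [-19.   9.  64.  -8. 113. 128.] [ -4.  52.  20. -61. 147. 105.]
30 -1 [-19.   9.  64.  -8. 113. -52.] [ -4.  52.  20. -61. 147. -75.]
45 1 [-20.  11.  63. -10. 110. 112.] [ -0.  42.  36. -60. 135. 103.]
45 -1 [-20.  11.  63. -10. 110. -68.] [ -0.  42.  36. -60. 135. -77.]
60 1 [-20.  12.  62. -10. 108.  97.] [  3.  32.  50. -60. 122. 100.]
60 -1 [-20.  12.  62. -10. 108. -83.] [  3.  32.  50. -60. 122. -80.]
75 1 [-20.  13.  60. -10. 106.  82.] [  5.  22.  63. -60. 110.  96.]
75 -1 [-20.  13.  60. -10. 106. -98.] [  5.  22.  63. -60. 110. -84.]
90 1 [-20.  15.  58. -10. 103.  68.] [  7.  12.  75. -60.  97.  90.]
90 -1 [ -20.   15.   58.  -10.  103. -112.] [  7.  12.  75. -60.  97. -90.]
105 1 [-19.  16.  57.  -8. 101.  54.] [  6.   1.  86. -59.  84.  83.]
105 -1 [ -19.   16.   57.   -8.  101. -126.] [  6.   1.  86. -59.  84. -97.]
120 1 [-19.  17.  55.  -7. 100.  40.] [  4.  -9.  96. -56.  70.  74.]
120 -1 [ -19.   17.   55.   -7.  100. -140.] [   4.   -9.   
[... 1009 characters left out ...]
70 1 [ -14.   12.   61.   10.  109. -101.] [ -36.   31.   52.   59.  125. -102.]
270 -1 [-14.  12.  61.  10. 109.  79.] [-36.  31.  52.  59. 125.  78.]
285 1 [ -14.   11.   63.    9.  111. -116.] [ -33.   41.   38.   58.  137. -106.]
285 -1 [-14.  11.  63.   9. 111.  64.] [-33.  41.  38.  58. 137.  74.]
300 1 [ -15.   10.   64.    8.  113. -132.] [ -29.   51.   23.   59.  149. -109.]
300 -1 [-15.  10.  64.   8. 113.  48.] [-29.  51.  23.  59. 149.  71.]
[(58.4, array([ 2.25740578e+01,  4.09783684e+00,  8.97856493e+01, -2.54444375e-14,
        8.61165139e+01,  5.41740578e+01])), (-121.6, array([  22.57405779,    4.09783684,   89.78564926,    0.        ,
         86.1165139 , -125.82594221]))]
```

Run:
```python
from h import *
o=[180,0,58.2]
r.reach([.52,.253,.34],o);r.servo_line([.52,.253,.229],speed=.1);print(r.sense()['contact_force'])
r.grab(45);s=r.sense();print(s['opening'],s['contact_force'])
r.servo_line([.52,.253,.46],speed=.12);r.wait(.3);s=r.sense();print(s['contact_force'],s['torque'],s['clock'])
psi=165;h=np.array([np.cos(np.radians(psi)),np.sin(np.radians(psi))])
lip=np.r_[SP-.028*h,.225]
p,q=pour(lip,psi,8,1);print(p,q)
r.servo_line(p,q,speed=.14);print(r.sense()['tcp_pos'],r.sense()['clock'])
a=snap('scene','i.png');b=snap('side','j.png')
print('lip proj',proj(a,lip),proj(b,lip))
cv2.imwrite('pics/ij.png',np.vstack([cv2.resize(x,(600,300)) for x in(cv2.imread('pics/i.png')[100:260,160:480],cv2.imread('pics/j.png')[120:280,250:570])]))
```

```text
[0.36757431 0.48794313 0.36868399]
0.011456397663051312 [0.81039597 0.04391517 0.04481715]
[ 0.00281502  0.14412674 -2.53360009] [-0.03510957  0.10697287 -0.01232984] 20.3667
[ 0.7012741  -0.1750182   0.44141374] [172.   0.  75.]
[ 0.70122955 -0.17469716  0.44157028] 23.8417
lip proj [242.21302007 180.417376  ] [382.54865894 189.52807016]
```

View pics/ij.png

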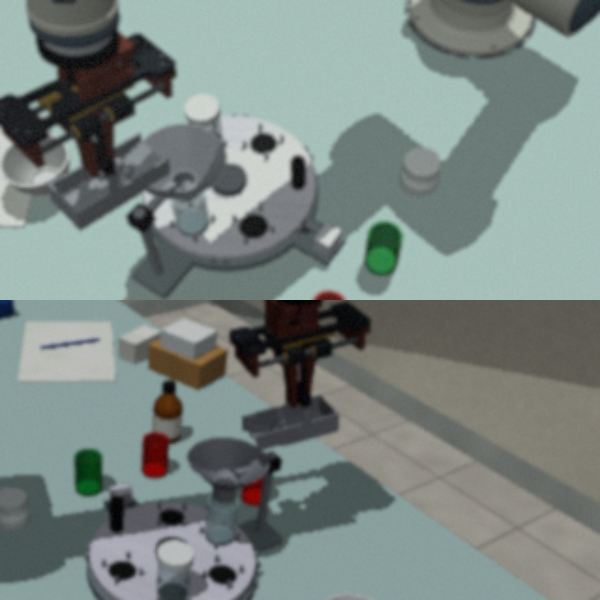

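The scoop is held level over the funnel. The lip is at crop (150,150) and (247,425), within a few pixels of the prediction, so I pour.

Run:
```python
from h import *
psi=165;h=np.array([np.cos(np.radians(psi)),np.sin(np.radians(psi))])
r.servo_line(pour(np.r_[SP-.028*h,.206],psi,10,1)[0],pour(np.r_[SP-.028*h,.206],psi,10,1)[1],speed=.1)
for th in range(15,61,5):
    p,q=pour(np.r_[SP-.028*h,.206],psi,th,1);r.servo_line(p,q,speed=.05 if th<46 else .08)
r.wait(1.0);print(r.sense()['clock'],r.sense()['contact_force'])
snap('scene','k.png');snap('side','l.png')
cv2.imwrite('pics/kl.png',np.vstack([cv2.resize(x,(600,300),interpolation=cv2.INTER_CUBIC) for x in(cv2.imread('pics/k.png')[120:240,180:420],cv2.imread('pics/l.png')[160:280,290:530])]))
```

```text
30.1917 [-0.1721122  -0.09525782 -1.41242266]
```

View pics/kl.png

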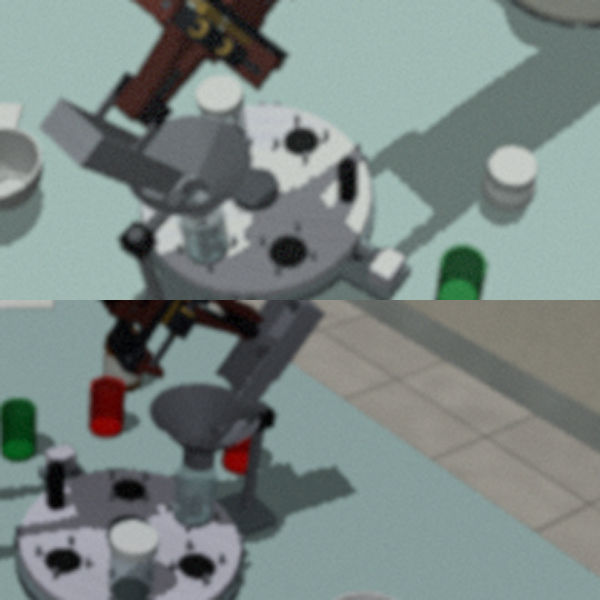

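Run:
```python
from h import *
psi=165;h=np.array([np.cos(np.radians(psi)),np.sin(np.radians(psi))])
L=SP-.028*h
p,q=pour(np.r_[L,.235],psi,60,1);r.servo_line(p,q,speed=.1)
p,q=pour(np.r_[L,.235],psi,35,1);r.servo_line(p,q,speed=.15)
p,q=pour(np.r_[L,.235],psi,5,1);r.servo_line(p,q,speed=.15)
r.servo_line([.52,.253,.44],[180,0,58.2],speed=.2);r.wait(.3)
s=r.sense();print(s['clock'],s['contact_force'],s['opening'])
snap('scene','m.png');snap('wrist','n.png')
cv2.imwrite('pics/mn.png',np.vstack([cv2.resize(x,(600,300),interpolation=cv2.INTER_CUBIC) for x in(cv2.imread('pics/m.png')[155:265,200:420],cv2.imread('pics/m.png')[150:310,360:640])]))
```

```text
35.25 [-0.51996531  0.55642172 -2.45688412] 0.011874848219803901
```

View pics/mn.png

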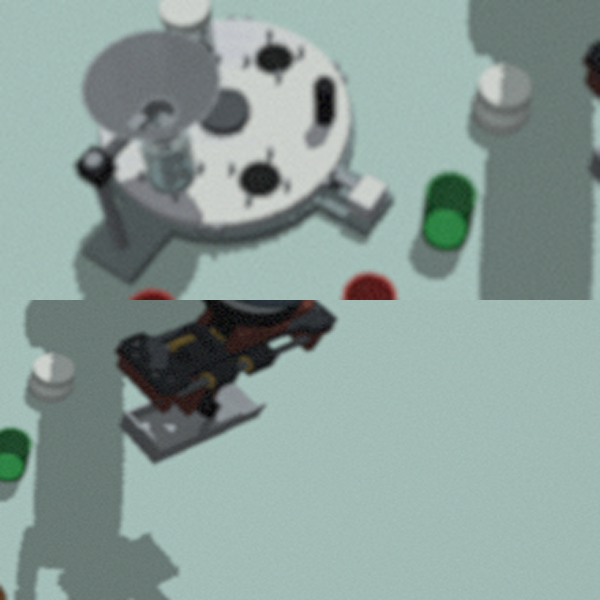

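Run:
```python
from h import *
r.wait(.5);s=r.sense();print(s['contact_force'],s['torque'])
b=snap('side','o.png')
z=lambda im,u,v,w,h:cv2.resize(im[v:v+h,u:u+w],(400,300),interpolation=cv2.INTER_CUBIC)
m,n,o=[cv2.imread('pics/%s.png'%k) for k in 'mno']
pj=proj(b,np.r_[SP,.06]).astype(int)
ps=proj(b,[.52,.253,.23]).astype(int)
cv2.imwrite('pics/q.png',np.vstack([np.hstack([z(m,400,185,68,51),n[50:350,150:550]]),np.hstack([z(o,pj[0]-28,pj[1]-21,56,42),z(m,238,190,56,42)])]))
```

```text
[ 1.39598798  0.10586353 -0.50707783] [0.0221272  0.07002385 0.02271185]
```

View pics/q.png

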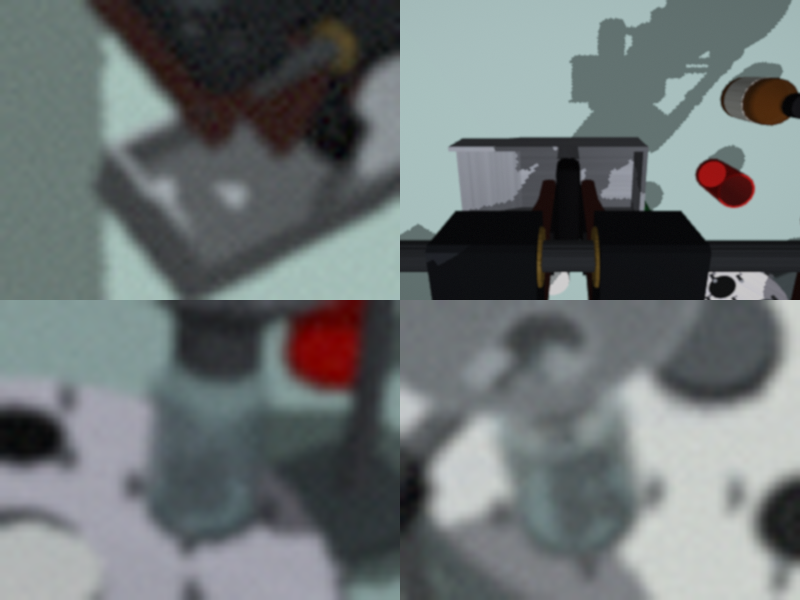

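The scoop floor is flat with no balls in it, and grey blobs show at the bottom of the jar. I set the scoop down and take a final close look.

Run:
```python
from h import *
r.servo_line([.52,.253,.245],speed=.15)
f0=r.sense()['contact_force'][2]
for z in (.238,.234,.232,.2305,.2295,.2285):
    r.servo_line([.52,.253,z],speed=.02);f=r.sense()['contact_force'][2];print(z,f-f0)
    if f-f0>5: break
r.let_go();r.wait(.3);r.servo_line([.52,.253,.36],speed=.12)
# look at the jar from the open (+y) side, camera tilted
P=[.50,.10,.46]
d=snap('wrist','s0.png');snap('side','s1.png');snap('scene','s2.png')
ok=False
for p,o in [([.45,-.10,.42],[180,0,90]),([.43,-.15,.45],[180,0,90])]:
    try: r.reach(p,o);break
    except r.IKError: print('ik')
c=snap('wrist','s3.png');print(r.sense()['clock'],-np.array(c['R']).T@c['t'],proj(c,np.r_[SP,.135]),proj(c,np.r_[SP,.06]))
b=snap('side','s1.png');snap('scene','s2.png')
z=lambda im,u,v,w,h:cv2.resize(im[int(v):int(v)+h,int(u):int(u)+w],(400,300),interpolation=cv2.INTER_CUBIC)
s0,s1,s2,s3=[cv2.imread('pics/s%d.png'%k) for k in range(4)]
q=proj(c,np.r_[SP,.12]);u=min(max(q[0]-60,0),520);v=min(max(q[1]-45,0),310)
cv2.imwrite('pics/t.png',np.vstack([np.hstack([cv2.resize(s2,(400,300)),z(s3,u,v,120,90)]),np.hstack([z(s0,200,50,400,300),z(s1,230,160,200,150)])]))
```

```text
0.238 -0.1429156382918294
0.234 -0.10062077616636855
0.232 -0.23313992469652633
0.2305 0.5763949595613441
0.2295 -0.2659611697116603
0.2285 1.7247387184857939
43.55 [ 0.45072415 -0.02905518  0.39981716] [502.25321573 258.81890322] [465.26317587 231.73279645]
```

View pics/t.png

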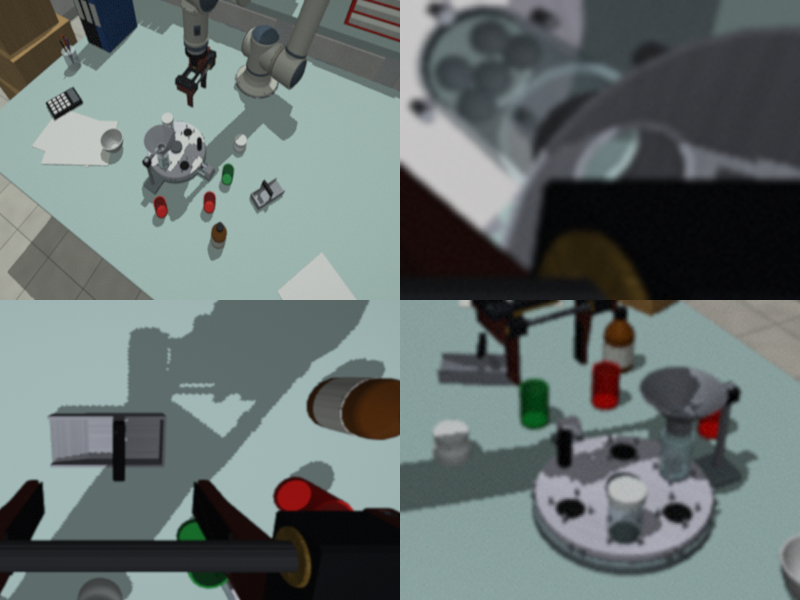

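The top-right view shows five balls on the jar floor, around (490,70). The scoop stands empty and upright, the capped jar is in its nest, and the bystanders are where they were. Nothing is being touched.

```bash
python3 -c "
from station import r
print(r.hand_in(), r.sense()['clock'])"
```

```text
the job is handed in; nothing more can be done
the job is handed in; nothing more can be done
```

The job is done and handed in. The last clock reading, just before, was 43.6 s of the 72 s allowed.

- **Wheel:** I turned it one click clockwise by the knob, which put the open jar under the funnel. The measured nest angles were within about 0.4° of the click position.
- **Pour:** I poured the scoop through the funnel. The last wrist picture shows all five balls on the jar's floor.
- **Scoop:** It stands upright and empty on the bench, about where it was picked up.
- **Other things:** The capped jar is still in its nest. In the last pictures the bottle, pot, bowl and look-alikes stand where they were.

**One check that gave nothing:** the wrist force reading was too noisy (about ±1 N) to confirm the scoop was empty by weight, so I relied on the pictures for that.

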